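# Spin off the fan's left-hand blade nut and park it with the balls

### The arm

A 6-joint arm with a two-finger parallel gripper is mounted at the origin on the work surface. World frame = base frame: x ahead of the robot, y to its left, z up, the work surface at z = 0. Lengths are in mm, angles in rad, forces in N, time in s.
With the tool pointing down it reaches from about 350 to 975 mm from the base axis. Payload 7.1 kg.
Tool frame: the origin (TCP) lies between the finger pads; the fingertips stand 8 mm ahead of it and the grasp point (between the pads) lies 11 mm behind it; x points along the fingers, y is the direction in which the jaws open and shut, and the axes are right-handed (so a half turn about x gives the same grasp; the last joint's range is limited). The gripper opens to 88 mm and grips with 3 to 60 N. Pads are 20 mm wide; open, the fingers measure 115 mm over their backs; the gripper's body (75 mm by 178 mm) begins 61 mm behind the grasp point.
Start: joints at [-1.254, 0.423, 1.63, -0, 1.089, -0.019], TCP at [205.97, -590.069, 230.675] pointing down, gripper open.
Joint ranges: [-3, 3], [-0.9, 2.11], [0.09, 2.58], [-1.31, 4.45], [0.11, 2.69], [-2.54, 2.54]. Speed limits (rad/s): [2.39, 2.39, 3.01, 3.14, 3.14, 3.14].

### API

Orientations are given as a rotation vector (axis times angle).
In Python, from workcell import ctrl gives the robot as it stands.
- The arm moves only by the tool apply_moves, never from a script. Its argument "increments" is a list of rows, each an object with "gripper": the opening in per cent of the stroke, from 0 (shut) to 100 (fully open); "delta_pos": the shift along the tool's x, y, z in cm, a list of three; "dr": the turn, a rotation vector about the tool's x, y, z in rad, a list of three. In form: [{"gripper": gripper, "delta_pos": [dx, dy, dz], "dr": [ax, ay, az]}, ...]. A call has exactly 5 rows; each row shifts and turns the commanded pose from where the row before left it, along the tool's axes as they then stand; what a row does not reach is not made up. A row lasts 1/12 s, in which the tool goes at most 41.7 mm and 7.16 degrees, less where a joint would pass 70% of its speed; a pose out of reach is approached as far as the arm can. A call with a gripper value outside its range is refused whole. The fingers move at their own pace and stop on an object; the grip force is fixed at half the most. Time passes only in rows, so rows that do not move let the fingers close, or fill a call up. It gives the time, the measured TCP pose, the force and the opening at its end, in the units of the state.
- ctrl.get_obs(): the state, without advancing time (a new reading comes with each control period).
- ctrl.get_image(name): name is "side" or "top"; returns a dict with "img" (480x640x3 uint8, red, green, blue), "range_z" (480x640 float32, mm along the optical axis (not along the pixel's ray), 0 where there is no reading), "mtx" (3x3 intrinsics, pixels), "rvec" (rotation vector, rad) and "tvec" (3), from world to camera coordinates, as OpenCV has them. Camera axes: x right, y down, z forward; pixel columns grow to the right and rows downward; lengths in mm; the calibration is good to about 2 mm. A picture is of the moment at which its call begins.
- ctrl.close_job(): hands the job in, once; it reports no verdict.
The state is a dict: "t": time; "qpos": joint angles; "qvel": joint speeds; "joint_torque": joint torques, N m; "ee_pos": TCP position; "orientation": TCP orientation; "ft_force": force on the tool from outside, world axes, zero at the start; "moment": the same for the moment, N m; "width": finger opening in mm.
Only numpy, scipy, OpenCV 4.12 (cv2) and the standard library are available. Lean on these libraries where they do the work, as an engineer would, in place of code of your own. Each camera call takes 0.05 s, during which the arm holds its last target. There are 200 camera calls.

### The job

The fan's blades are coming off for a wash: unscrew the orange blade nut, which has a left-hand thread (clockwise loosens it), never forcing it the other way, and lift it off the stud. Stand it upright, set down gently, in the one pocket of the clear ball tray that has no ball. Leave the balls in their pockets and everything else on the shelf where it is.

Things in the scene. Friction and masses are not known exactly. Their poses are not given: they have to be found in the camera images.
- nut: Orange blade nut on the fan's tilted stud, about 0.11 kg, hollow below, 78 mm tall. Origin: centre of its underside; z: its axis, out of the fan. Round skirt 60 mm in diameter, 36 mm tall; above it a flat-sided grip bar (36 to 78 mm up), 60 mm long along the nut's x, 24 mm thick along its y. It is loose: once unscrewed it comes right off. Stands stably on its underside.
- nut_bar (a point): Middle of the nut's grip bar, on its axis, 57 mm above the underside: pinch the bar here or slightly higher, across its 24 mm, tool along the nut's axis. It turns easily and stays where it is when let go, so the turn can be made in two or three grasps.
- nut_mark (a point): Yellow rib on the nut's skirt, 30 mm from its axis along the nut's x, 10 mm above its underside. With the nut tight it points along the stud's x.
- stud: Fixed steel stud, 26 mm tall, LEFT-HAND thread. Origin: centre of the hub face under the nut; z: thread axis, out of the fan, 32 degrees from vertical, leaning to the fan's front. Seen from outside (looking down on the bar) turning the nut CLOCKWISE (negative about z) unscrews it; anticlockwise is tight against a stop: do not force it. The nut starts tight, its x along the stud's x. Stud and blades do not turn.
- stud_tip (a point): Outer end of the stud, 26 mm from the hub face. The nut rises 3 mm per rad turned clockwise (1 mm axial play). The thread lets go between 1.98 and 2.5 rad (113 to 143 deg) of turn from tight: aim at 2.25 rad; another stop follows at 2.55. Then the nut lifts straight off along the stud's z, and is clear when raised 30 mm.
- fan: White table fan with its front guard off, fixed to the shelf. Origin: centre of the underside of its 170 mm round foot; its front is -x. Hub face centre (stud) at (-5, 0, 165) mm in this frame. Five green blades, rotor 230 mm in diameter, lie 5 to 30 mm behind the hub face; a wire rear guard 250 mm in diameter behind them.
- tray: Clear acrylic ball tray, fixed, 204 x 204 mm, walls 4 mm thick and 34 mm tall, floor 4 mm thick, a cross of dividers makes four pockets, each 96 mm square, centred at (+-50, +-50) mm. Origin: centre of its underside, axes along its sides. Three pockets hold a ball, one is empty; which one varies.
- liner: Blue square cloth-coloured marker 78 mm wide and 1 mm thick on the floor of the tray's empty pocket, in its centre. Origin: centre of its underside, on the pocket floor (4 mm above the shelf).
- ball0_center (a point): Centre of a pink cricket ball, 72 mm in diameter, 0.16 kg, loose in its tray pocket.
- ball1_center (a point): Centre of a pink cricket ball, 72 mm in diameter, 0.16 kg, loose in its tray pocket.
- ball2_center (a point): Centre of a pink cricket ball, 72 mm in diameter, 0.16 kg, loose in its tray pocket.
- bail0: Maple bail lying on the shelf, 110 mm long along its x, 22 mm thick; origin under its middle. Leave alone.
- bail1: Maple bail lying on the shelf, 110 mm long along its x, 22 mm thick; origin under its middle. Leave alone.
- cone: Blue hard silicone grip cone standing on the shelf, 66 mm wide, 155 mm tall; origin under its centre. Leave alone.
- bottle: Steel bottle with a dark cap, standing, 70 mm in diameter, 210 mm tall; origin under its centre. Leave alone.
- driver: Screwdriver lying on the shelf, 200 mm long along its x; origin beneath it near the middle. Leave alone.
There are look-alikes about, which are no part of the job. What is shaped like the part that bears ball1_center but blue is not meant.

How it is judged (in metres and radians):
On the way, in this order (a step that is already met when the one before it is completed fails the run):
1. the nut, still on the stud, has been turned clockwise through a right angle, give or take 30 degrees (y of nut_mark in the frame of stud below -0.026 m and distance between nut and stud below 0.012 m).
2. the nut is off the stud: at least 30 mm from the hub face (distance between nut and stud above 0.03 m), for 0.05 s.
At the end, for the whole second after the job is handed in: The nut stands on its underside (within 6 mm of the floor, tilted under 7 degrees, at rest) in the empty pocket, within 30 mm of that pocket's centre; the three balls are in the tray's pockets (horizontal distance between nut and liner below 0.03 m and z of nut in the frame of liner below 0.006 m and angle between nut's own z axis and vertical below 0.12 rad and linear speed of nut below 0.02 m/s and horizontal distance between each of ball0_center, ball1_center, ball2_center and tray below 0.1 m and height (world z) of each of ball0_center, ball1_center, ball2_center below 0.055 m); the robot touches nothing.
It fails at once if the nut is dropped or slammed into the pocket (faster than 0.5 m/s in the last 20 mm) (horizontal distance between nut and liner below 0.045 m and height (world z) of nut below 0.024 m and linear speed of nut above 0.5 m/s).
It fails at once if the nut is forced the wrong way (anticlockwise past its stop by over 15 degrees) (distance between nut and stud below 0.015 m and y of nut_mark in the frame of stud above 0.008 m).
It fails at once if a ball leaves its pocket (moves over 40 mm) (distance of any of ball0_center, ball1_center, ball2_center from where it was at the start of the episode above 0.04 m).
It fails at once if a bail, the cone, the bottle or the screwdriver is moved over 25 mm (distance of any of bail0, bail1, cone, bottle, driver from where it was at the start of the episode above 0.025 m).
It also fails if it takes over 58 s, if anything falls off the work surface, if the arm or the gripper's body presses on something with over 40 N, if the wrist force passes 120 N, or if a joint passes its speed limit or range.

## Working session

There is one attempt and no reset: what is moved stays moved. The work goes in short steps, Python scripts to look and compute and a tool call to move; the robot and the scene stay as the last step left them, time stands still between calls to the robot, and variables do not carry over. Pictures are saved under pics/ and viewed, about 8 in all and at most 12, crops included, and the job is handed in when it is done.

Besides the shell and the picture viewer there is one more tool, called after "Emit:" by a JSON object that holds its "fn" and its "kwargs". apply_moves: Moves the arm, as the interface text tells. Its arguments: {"type":"object","properties":{"increments":{"type":"array","items":{"type":"object","properties":{"gripper":{"type":"number"},"delta_pos":{"type":"array","items":{"type":"number"}},"dr":{"type":"array","items":{"type":"number"}}}}}},"required":["increments"]}

```bash
mkdir -p pics; ls; cat > h.py <<'E'
import numpy as np, cv2, pickle
from scipy.spatial.transform import Rotation as R
from workcell import ctrl
def grab(n,tag):
    d=ctrl.get_image(n); pickle.dump(d,open(f'pics/{tag}.pkl','wb'))
    cv2.imwrite(f'pics/{tag}.png',d['img'][:,:,::-1]); return d
def cloud(d):
    z=d['range_z'].astype(float); K=np.array(d['mtx']); v,u=np.mgrid[:480,:640]
    P=np.stack([(u-K[0,2])/K[0,0]*z,(v-K[1,2])/K[1,1]*z,z],-1)
    M=R.from_rotvec(np.ravel(d['rvec'])).as_matrix()
    W=(P-np.ravel(d['tvec']))@M; W[z==0]=np.nan; return W
E
python3 - <<'E'
from h import *
for n in('top','side'):
    d=grab(n,n+'0'); W=cloud(d); print(n,d['mtx'],-R.from_rotvec(np.ravel(d['rvec'])).as_matrix().T@np.ravel(d['tvec']))
a=[cv2.imread(f'pics/{n}0.png') for n in('top','side')]
print(ctrl.get_obs())
E
```

```text
pics
top [[498.15397382   0.         322.86332732]
 [  0.         498.15397382 237.66217332]
 [  0.           0.           1.        ]] [ 479.42384169   17.81095943 1531.12135651]
side [[435.27197251   0.         324.76242778]
 [  0.         435.27197251 235.17183789]
 [  0.           0.           1.        ]] [550.77482271 751.37005298 915.80847859]
{'t': 0.1, 'qpos': array([-1.25399596e+00,  4.23734095e-01,  1.63059519e+00,  1.76829964e-06,
        1.08860691e+00, -1.90057630e-02]), 'qvel': array([ 0.00039504, -0.00158613, -0.00303013, -0.00082294,  0.00227917,
        0.00016085]), 'joint_torque': array([ 1.11919286e-03, -5.45613277e+01, -2.74326378e+01,  6.45930693e-02,
        1.88717432e-02, -1.98258715e-05]), 'ee_pos': array([ 205.82697453, -589.62306686,  230.00558534]), 'orientation': array([ 2.03968475,  0.34713282, -2.04009392]), 'ft_force': array([-0.08885913, -0.04264245, -0.63312087]), 'moment': array([ 0.04580998, -0.01806215, -0.01109297]), 'width': 87.69161351406775}
```

View pics/top0.png

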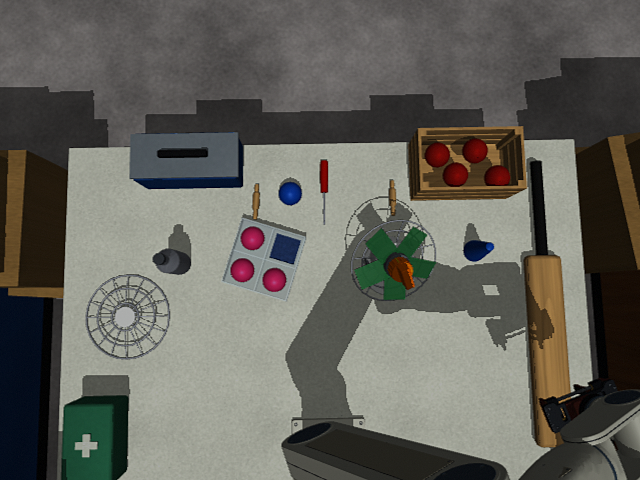

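View pics/side0.png

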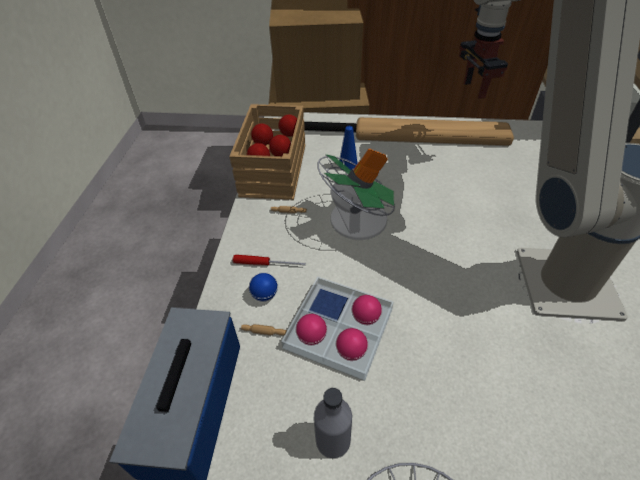

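Top: the nut is at about (400,270). The tray's pink balls are at (252,238), (242,270) and (274,279), with the empty blue pocket at (287,248). The blue ball at (290,193) is a look-alike outside the tray. Side: nut at (371,167), liner at (328,304). Next I fit the nut and liner from depth.

```bash
cat > fit.py <<'E'
from h import *
from scipy.optimize import least_squares
def orange(d,ctr,r=45):
    hsv=cv2.cvtColor(d['img'],cv2.COLOR_RGB2HSV); W=cloud(d)
    m=(hsv[...,0]>=4)&(hsv[...,0]<=18)&(hsv[...,1]>170)&(hsv[...,2]>60)
    v,u=np.mgrid[:480,:640]; m&=(abs(u-ctr[0])<r)&(abs(v-ctr[1])<r)&np.isfinite(W[...,0])
    return m,W
def sdf(p):
    q=np.stack([np.hypot(p[:,0],p[:,1])-30,abs(p[:,2]-18)-18],-1)
    c=np.linalg.norm(np.maximum(q,0),axis=1)+np.minimum(q.max(1),0)
    q=abs(p-[0,0,57])-[30,12,21]
    b=np.linalg.norm(np.maximum(q,0),axis=1)+np.minimum(q.max(1),0)
    return np.minimum(c,b)
def rot(tilt,az,spin): # z tilted towards az
    return R.from_euler('ZYZ',[az,tilt,spin]).as_matrix()
E
python3 - <<'E'
from fit import *
ds={n:pickle.load(open(f'pics/{n}0.pkl','rb')) for n in('top','side')}
pts=[]
for n,c in(('top',(400,270)),('side',(371,167))):
    m,W=orange(ds[n],c,35); p=W[m]; 
    med=np.median(p,0); p=p[np.linalg.norm(p-med,axis=1)<70]; print(n,len(p),med); pts.append(p)
def fit(P,free):
    best=None
    for az in np.arange(-np.pi,np.pi,np.pi/3):
      for sp in np.arange(0,np.pi,np.pi/4):
        f=lambda x:sdf((P-x[:3])@rot(x[5] if free else np.radians(32),x[3],x[4]))
        a=P.mean(0)-rot(.56,az,0)[:,2]*50
        r=least_squares(f,np.r_[a,az,sp,.56],loss='soft_l1',f_scale=2)
        if best is None or r.cost<best.cost: best=r
    print(len(P),np.round(best.x,3),'rms-med',np.median(abs(f(best.x))),best.cost/len(P)); return best.x
for P in(pts[0],pts[1],np.vstack(pts)): x=fit(P,False)
x=fit(np.vstack(pts),True); print(rot(x[5],x[3],x[4]))
# liner & tray
for n,c in(('top',(287,248)),('side',(328,304))):
    hsv=cv2.cvtColor(ds[n]['img'],cv2.COLOR_RGB2HSV);W=cloud(ds[n]);v,u=np.mgrid[:480,:640]
    m=(abs(u-c[0])<28)&(abs(v-c[1])<24)&(hsv[...,0]>100)&(hsv[...,0]<130)&(hsv[...,1]>100)
    p=W[m]; r=cv2.minAreaRect(p[:,:2].astype(np.float32)); print(n,m.sum(),r,np.median(p[:,2]))
    hs=(hsv[...,0]>160)&(hsv[...,1]>150)&(W[...,2]>20)&(W[...,2]<80)
    k,l,st,ce=cv2.connectedComponentsWithStats(hs.astype(np.uint8))
    for i in range(1,k):
        if st[i,4]>100: q=W[l==i]; print(ce[i],q.min(0),q.max(0))
a=[]
for n,(x0,y0,w) in(('top',(350,215,100)),('side',(310,110,120))):
    a.append(cv2.resize(cv2.imread(f'pics/{n}0.png')[y0:y0+w,x0:x0+w],(400,400),interpolation=cv2.INTER_CUBIC))
cv2.imwrite('pics/crop1.png',np.hstack(a))
E
```

```text
top 464 [ 532.81178911 -203.59465552  208.29122708]
side 653 [ 529.01655862 -192.75725384  204.878734  ]
464 [ 548.208 -197.367  164.307   -2.761    3.124    0.56 ] rms-med 1.0352633061362546 1.1260162529101712
653 [ 5.47460e+02 -1.97261e+02  1.64769e+02 -2.73400e+00 -9.00000e-03
  5.60000e-01] rms-med 1.014002182176867 1.0090361668351746
1117 [ 5.47881e+02 -1.97210e+02  1.64449e+02 -2.73800e+00 -1.00000e-02
  5.60000e-01] rms-med 1.0560743089117182 1.0743047126667908
1117 [ 5.47744e+02 -1.97245e+02  1.64367e+02 -2.73700e+00 -1.10000e-02
  5.54000e-01] rms-med 1.051947478608838 1.0731202794778232
[[-0.78601258  0.38486214 -0.48380302]
 [-0.324506   -0.92295644 -0.20699581]
 [-0.52619396 -0.00570433  0.85034544]]
top 604 ((616.81201171875, 121.44808959960938), (75.35967254638672, 76.00675964355469), 72.59830474853516) nan
[252.04634146 237.93902439] [613.4854241  183.09858319  38.67106745] [678.97200036 247.88936711  79.6217337 ]
[241.9468599  269.87681159] [518.79970349 213.43806869  40.65242873] [583.85292407 277.92966373  79.75170043]
[273.92822967 279.59330144] [487.42034975 118.69259299  39.65719252] [555.20008884 183.3581344   79.87819779]
side 680 ((614.9172973632812, 119.1016845703125), (68.64717102050781, 72.70500183105469), 70.83411407470703) nan
[366.52404643 308.3747927 ] [488.47112813 126.74767323  34.47183815] [552.97076711 189.5225097   78.0642337 ]
[310.92780338 327.77112135] [613.31308483 188.76862658  36.48880006] [677.47405609 253.77992171  77.5131818 ]
[351.55285714 342.97428571] [518.9587479  218.99926304  41.67925807] [583.93534148 284.67338402  78.17247622]
```

View pics/crop1.png

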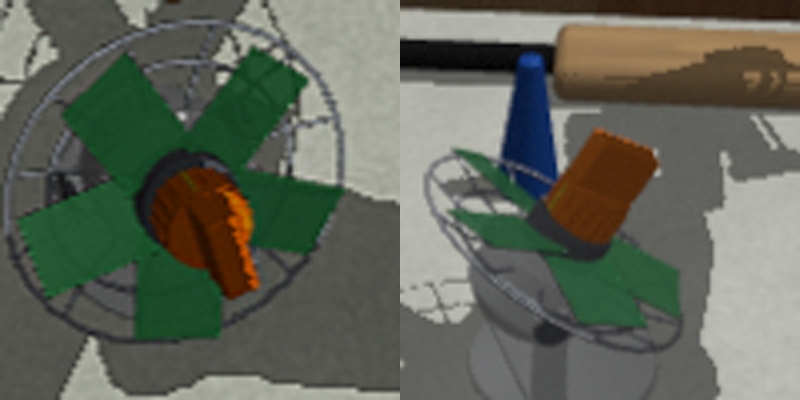

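```bash
cat >> h.py <<'E'
def pose():
    o=ctrl.get_obs(); return np.array(o['ee_pos']),R.from_rotvec(o['orientation']),o
NO=np.array([547.9,-197.2,164.4]); NR=R.from_euler('ZYZ',[-2.738,np.radians(32),np.pi]) # nut x uphill
def tool_at(h,turn=0,flip=0,O=NO,N=NR):
    """tool pose: TCP h mm up the nut axis, bar turned clockwise by turn"""
    n=N*R.from_euler('z',-turn); M=n.as_matrix(); s=-1 if flip else 1
    X=-M[:,2];Y=s*M[:,1]; return O+M[:,2]*h, R.from_matrix(np.stack([X,Y,np.cross(X,Y)],1))
def rows(pt,Rt,n=5,p=None,Rc=None):
    if p is None: p,Rc,_=pose()
    dr=(Rc.inv()*Rt).as_rotvec()/n; C=Rc; out=[]
    for i in range(n):
        d=C.inv().apply((pt-p)/n)/10; C=C*R.from_rotvec(dr)
        out.append((np.round(d,2).tolist(),np.round(dr,3).tolist()))
    for r in out: print(r)
    print('per row mm',np.linalg.norm(pt-p)/n,'rad',np.linalg.norm(dr))
E
python3 - <<'E'
from h import *
from scipy.optimize import least_squares
p,C,o=pose(); q=o['qpos']
F=lambda q:(R.from_euler('z',q[0])*R.from_euler('y',q[1]+q[2])*R.from_euler('z',q[3])*R.from_euler('y',q[4])*R.from_euler('z',q[5]))
print(C.as_matrix()); print(F(q).as_matrix())
T=F(q).inv()*C; print(np.round(T.as_matrix(),3))
for flip in(0,1):
  for turn in(0,2.25):
    pt,Rt=tool_at(51,turn,flip)
    for q23 in(1.6,2.,2.4):
      best=min((least_squares(lambda a:(((F(np.r_[-.36,q23,0,a])*T).inv()*Rt).as_rotvec()),[g,1,0+h]) for g in(-1,0,1,2) for h in(-1.5,0,1.5)),key=lambda r:r.cost+(9 if r.x[1]<0 else 0))
      print(flip,turn,q23,best.x.round(2),best.cost)
print(tool_at(51)[0],tool_at(151)[0])
E
```

```text
[[-4.17060569e-04  3.29529322e-01 -9.44145249e-01]
 [ 1.27716742e-03 -9.44144386e-01 -3.29529585e-01]
 [-9.99999097e-01 -1.34326535e-03 -2.70987182e-05]]
[[-3.29529322e-01  9.44145249e-01 -4.17060569e-04]
 [ 9.44144386e-01  3.29529585e-01  1.27716742e-03]
 [ 1.34326535e-03  2.70987182e-05 -9.99999097e-01]]
[[ 0. -1.  0.]
 [ 0. -0. -1.]
 [ 1.  0.  0.]]
0 0 1.6 [0.41 1.15 3.85] 2.1454859580473816e-31
0 0 2.0 [0.54 0.79 3.63] 6.040197788084466e-32
0 0 2.4 [ 0.9   0.49 -3.09] 7.523886068991785e-31
0 2.25 1.6 [ 0.41  1.15 -0.18] 2.064596900383117e-31
0 2.25 2.0 [ 0.54  0.79 -0.4 ] 3.34341438345624e-31
0 2.25 2.4 [ 0.9   0.49 -0.84] 4.776306262080345e-31
1 0 1.6 [0.41 1.15 0.71] 5.080843934536577e-31
1 0 2.0 [0.54 0.79 0.49] 1.6882413003006851e-29
1 0 2.4 [0.9  0.49 0.05] 3.211777071757375e-30
1 2.25 1.6 [ 0.41  1.15 -3.32] 8.766833106850701e-31
1 2.25 2.0 [0.54 0.79 2.74] 3.0814879110195787e-31
1 2.25 2.4 [0.9  0.49 2.3 ] 2.5098719035254468e-30
[ 523.04548482 -207.81373632  207.6504529 ] [ 474.31114133 -228.62498401  292.45526252]
```

```bash
python3 - <<'E'
from h import *
pt,Rt=tool_at(151,0,1); rows(pt,Rt,15)
E
```

```text
([-0.41, -1.68, -2.48], [-0.004, 0.037, -0.001])
([-0.32, -1.67, -2.5], [-0.004, 0.037, -0.001])
([-0.22, -1.66, -2.52], [-0.004, 0.037, -0.001])
([-0.13, -1.65, -2.54], [-0.004, 0.037, -0.001])
([-0.03, -1.64, -2.55], [-0.004, 0.037, -0.001])
([0.07, -1.63, -2.55], [-0.004, 0.037, -0.001])
([0.16, -1.62, -2.56], [-0.004, 0.037, -0.001])
([0.26, -1.61, -2.55], [-0.004, 0.037, -0.001])
([0.36, -1.59, -2.55], [-0.004, 0.037, -0.001])
([0.45, -1.58, -2.54], [-0.004, 0.037, -0.001])
([0.55, -1.57, -2.53], [-0.004, 0.037, -0.001])
([0.64, -1.56, -2.52], [-0.004, 0.037, -0.001])
([0.74, -1.55, -2.5], [-0.004, 0.037, -0.001])
([0.83, -1.53, -2.47], [-0.004, 0.037, -0.001])
([0.93, -1.52, -2.45], [-0.004, 0.037, -0.001])
per row mm 30.280417274324332 rad 0.03749512123992003
```

Emit:
{"fn": "apply_moves", "kwargs": {"increments": [{"gripper": 100,"delta_pos": [-0.9,-1.68,-2.48],"dr": [-0.004,0.037,-0.001]},{"gripper": 100,"delta_pos": [-0.8,-1.67,-2.5],"dr": [-0.004,0.037,-0.001]},{"gripper": 100,"delta_pos": [-0.7,-1.66,-2.52],"dr": [-0.004,0.037,-0.001]},{"gripper": 100,"delta_pos": [-0.6,-1.65,-2.54],"dr": [-0.004,0.037,-0.001]},{"gripper": 100,"delta_pos": [-0.5,-1.64,-2.55],"dr": [-0.004,0.037,-0.001]}]}}

```text
t: 0.52
ee_pos: [294.5, -469.1, 275.1]
orientation: [2.225, 0.404, -1.845]
ft_force: [0.1, 0.2, 0.5]
width: 88.1
```

Emit:
{"fn": "apply_moves", "kwargs": {"increments": [{"gripper": 100,"delta_pos": [0.1,-1.63,-2.55],"dr": [-0.004,0.037,-0.001]},{"gripper": 100,"delta_pos": [0.2,-1.62,-2.56],"dr": [-0.004,0.037,-0.001]},{"gripper": 100,"delta_pos": [0.3,-1.6,-2.55],"dr": [-0.004,0.037,-0.001]},{"gripper": 100,"delta_pos": [0.4,-1.6,-2.55],"dr": [-0.004,0.037,-0.001]},{"gripper": 100,"delta_pos": [0.5,-1.58,-2.54],"dr": [-0.004,0.037,-0.001]}]}}

```text
t: 0.93
ee_pos: [384.8, -348.8, 293.5]
orientation: [2.391, 0.458, -1.635]
ft_force: [-0.1, 0.6, 0.6]
width: 88.2
```

```bash
python3 - <<'E'
from h import *
pt,Rt=tool_at(151,0,1); rows(pt,Rt,5); print(pose()[2]['qpos'])
E
```

```text
([0.95, -1.58, -2.36], [-0.005, 0.037, -0.002])
([1.04, -1.56, -2.34], [-0.005, 0.037, -0.002])
([1.13, -1.55, -2.3], [-0.005, 0.037, -0.002])
([1.22, -1.53, -2.27], [-0.005, 0.037, -0.002])
([1.31, -1.52, -2.23], [-0.005, 0.037, -0.002])
per row mm 29.9604150037821 rad 0.03773792513550717
[-0.96715008  0.15760589  1.89646549  0.42264206  1.04386054  0.02055538]
```

Emit:
{"fn": "apply_moves", "kwargs": {"increments": [{"gripper": 100,"delta_pos": [0.95,-1.58,-2.36],"dr": [-0.005,0.037,-0.002]},{"gripper": 100,"delta_pos": [1.04,-1.56,-2.34],"dr": [-0.005,0.037,-0.002]},{"gripper": 100,"delta_pos": [1.13,-1.55,-2.3],"dr": [-0.005,0.037,-0.002]},{"gripper": 100,"delta_pos": [1.22,-1.53,-2.27],"dr": [-0.005,0.037,-0.002]},{"gripper": 100,"delta_pos": [1.31,-1.52,-2.23],"dr": [-0.005,0.037,-0.002]}]}}

```text
t: 1.35
ee_pos: [474.3, -228.7, 292.0]
orientation: [2.536, 0.519, -1.409]
ft_force: [-0.6, -0.2, -0.1]
width: 87.9
```

```bash
python3 - <<'E'
from h import *
pt,Rt=tool_at(151,0,1); rows(pt,Rt,1)
pt,Rt=tool_at(53,0,1); rows(pt,Rt,5); print(pose()[2]['qpos'])
a=[]
for n,(x0,y0,w) in(('top',(330,195,140)),('side',(300,60,160))):
    d=grab(n,n+'1'); a.append(cv2.resize(cv2.imread(f'pics/{n}1.png')[y0:y0+w,x0:x0+w],(400,400),interpolation=cv2.INTER_CUBIC))
cv2.imwrite('pics/crop2.png',np.hstack(a))
E
```

```text
([-0.03, -0.01, -0.03], [-0.0, 0.002, 0.0])
per row mm 0.4409269431872536 rad 0.0019185812236702593
([1.95, -0.0, -0.01], [-0.0, 0.0, 0.0])
([1.95, -0.0, -0.01], [-0.0, 0.0, 0.0])
([1.95, -0.0, -0.01], [-0.0, 0.0, 0.0])
([1.95, -0.0, -0.01], [-0.0, 0.0, 0.0])
([1.95, -0.0, -0.01], [-0.0, 0.0, 0.0])
per row mm 19.53054302341536 rad 0.0003837162447340519
[-0.75385402  0.1223096   2.00830782  0.67321855  0.8887401   0.01118272]
```

View pics/crop2.png

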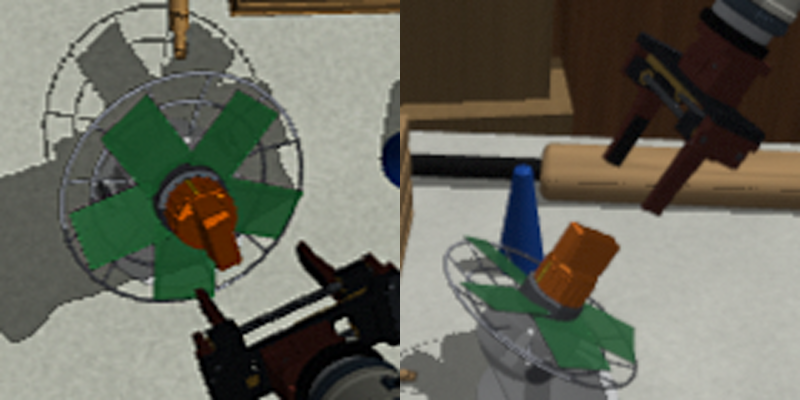

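Jaws straddle the bar squarely in both views: bar end at (225,240) in the left half, nut at (575,270) in the right half. Descending along the axis.

Emit:
{"fn": "apply_moves", "kwargs": {"increments": [{"gripper": 100,"delta_pos": [1.6,0,0],"dr": [0,0.001,0]},{"gripper": 100,"delta_pos": [1.6,0,0],"dr": [0,0,0]},{"gripper": 100,"delta_pos": [1.6,0,0],"dr": [0,0,0]},{"gripper": 100,"delta_pos": [1.6,0,0],"dr": [0,0,0]},{"gripper": 100,"delta_pos": [1.2,0,0],"dr": [0,0,0]}]}}

```text
t: 1.87
ee_pos: [510.7, -214.4, 226.4]
orientation: [2.535, 0.519, -1.411]
ft_force: [0.4, 0.1, 0.3]
width: 87.8
```

Emit:
{"fn": "apply_moves", "kwargs": {"increments": [{"gripper": 100,"delta_pos": [1.0,0,0],"dr": [0,0,0]},{"gripper": 100,"delta_pos": [0.7,0,0],"dr": [0,0,0]},{"gripper": 100,"delta_pos": [0.4,0,0],"dr": [0,0,0]},{"gripper": 100,"delta_pos": [0,0,0],"dr": [0,0,0]},{"gripper": 100,"delta_pos": [0,0,0],"dr": [0,0,0]}]}}

```text
t: 2.28
ee_pos: [521.0, -210.0, 209.9]
orientation: [2.535, 0.519, -1.409]
ft_force: [-0.6, 0.7, -0.5]
width: 87.5
```

```bash
python3 - <<'E'
from h import *
pt,Rt=tool_at(53,0,1); rows(pt,Rt,1); print(pose()[2]['qpos'])
E
```

```text
([0.14, -0.12, -0.12], [-0.0, 0.002, 0.0])
per row mm 2.169493566324572 rad 0.002288181823277841
[-0.65486621  0.28783018  2.02979135  0.79947311  0.69696158 -0.08279449]
```

Emit:
{"fn": "apply_moves", "kwargs": {"increments": [{"gripper": 100,"delta_pos": [0.1,-0.12,-0.12],"dr": [0,0.002,0]},{"gripper": 0,"delta_pos": [0,0,0],"dr": [0,0,0]},{"gripper": 0,"delta_pos": [0,0,0],"dr": [0,0,0]},{"gripper": 0,"delta_pos": [0,0,0],"dr": [0,0,0]},{"gripper": 0,"delta_pos": [0,0,0],"dr": [0,0,0]}]}}

```text
t: 2.7
ee_pos: [521.9, -208.3, 209.8]
orientation: [2.537, 0.519, -1.407]
ft_force: [-0.8, 0.3, -0.2]
width: 64.6
```

Emit:
{"fn": "apply_moves", "kwargs": {"increments": [{"gripper": 0,"delta_pos": [0,0,0],"dr": [0,0,0]},{"gripper": 0,"delta_pos": [0,0,0],"dr": [0,0,0]},{"gripper": 0,"delta_pos": [0,0,0],"dr": [0,0,0]},{"gripper": 0,"delta_pos": [0,0,0],"dr": [0,0,0]},{"gripper": 0,"delta_pos": [0,0,0],"dr": [0,0,0]}]}}

```text
t: 3.12
ee_pos: [521.8, -208.1, 209.5]
orientation: [2.537, 0.519, -1.407]
ft_force: [-0.3, -0.6, -0.2]
width: 31.3
```

```bash
python3 - <<'E'
from h import *
pt,Rt=tool_at(52,0,1); rows(pt,Rt,1); o=pose()[2];print(o['qpos'],o['width'],o['moment'])
E
```

```text
([0.12, 0.02, -0.01], [-0.0, 0.0, 0.0])
per row mm 1.214417155125026 rad 0.0005115590587827242
[-0.65145666  0.28827463  2.03147898  0.80448452  0.69402367 -0.08461143] 31.264410938385097 [-0.05534552  0.23032951 -0.02288967]
```

Emit:
{"fn": "apply_moves", "kwargs": {"increments": [{"gripper": 0,"delta_pos": [0,0,0],"dr": [0,0,0]},{"gripper": 0,"delta_pos": [0,0,0],"dr": [0,0,0]},{"gripper": 0,"delta_pos": [0,0,0],"dr": [0,0,0]},{"gripper": 0,"delta_pos": [0,0,0],"dr": [0,0,0]},{"gripper": 0,"delta_pos": [0,0,0],"dr": [0,0,0]}]}}

```text
t: 3.53
ee_pos: [521.9, -208.3, 209.5]
orientation: [2.537, 0.519, -1.407]
ft_force: [-0.5, -1.1, 0.6]
width: 24.3
```

Emit:
{"fn": "apply_moves", "kwargs": {"increments": [{"gripper": 0,"delta_pos": [-0.03,0,0],"dr": [0.1,0,0]},{"gripper": 0,"delta_pos": [-0.03,0,0],"dr": [0.1,0,0]},{"gripper": 0,"delta_pos": [-0.03,0,0],"dr": [0.1,0,0]},{"gripper": 0,"delta_pos": [-0.03,0,0],"dr": [0.1,0,0]},{"gripper": 0,"delta_pos": [-0.03,0,0],"dr": [0.1,0,0]}]}}

```text
t: 3.95
ee_pos: [521.1, -208.2, 210.6]
orientation: [-2.494, -0.15, 1.473]
ft_force: [0.8, 0.4, -0.8]
width: 24.0
```

```bash
python3 - <<'E'
from h import *
pt,Rt=tool_at(52+1.5,.5,1); rows(pt,Rt,1); o=pose()[2];print(o['qpos'],o['width'],o['moment'],o['ft_force'])
E
```

```text
([0.1, 0.03, -0.03], [-0.005, 0.001, 0.001])
per row mm 1.129109818041079 rad 0.005265742340734198
[-0.6526871   0.2857453   2.03163745  0.80205061  0.69691055  0.42225461] 23.996106174503986 [-0.16682866  0.34717668 -0.01997042] [ 0.78644051  0.40247776 -0.77877663]
```

Emit:
{"fn": "apply_moves", "kwargs": {"increments": [{"gripper": 0,"delta_pos": [-0.03,0,0],"dr": [0.1,0,0]},{"gripper": 0,"delta_pos": [-0.03,0,0],"dr": [0.1,0,0]},{"gripper": 0,"delta_pos": [-0.03,0,0],"dr": [0.1,0,0]},{"gripper": 0,"delta_pos": [-0.03,0,0],"dr": [0.1,0,0]},{"gripper": 0,"delta_pos": [-0.03,0,0],"dr": [0.1,0,0]}]}}

```text
t: 4.37
ee_pos: [520.3, -208.6, 211.8]
orientation: [-2.088, 0.197, 1.312]
ft_force: [0.7, -1.5, -0.7]
width: 23.8
```

Emit:
{"fn": "apply_moves", "kwargs": {"increments": [{"gripper": 0,"delta_pos": [-0.03,0,0],"dr": [0.1,0,0]},{"gripper": 0,"delta_pos": [-0.03,0,0],"dr": [0.1,0,0]},{"gripper": 0,"delta_pos": [-0.03,0,0],"dr": [0.1,0,0]},{"gripper": 0,"delta_pos": [-0.03,0,0],"dr": [0.1,0,0]},{"gripper": 0,"delta_pos": [-0.03,0,0],"dr": [0.1,0,0]}]}}

```text
t: 4.78
ee_pos: [519.6, -209.6, 213.0]
orientation: [-1.663, 0.474, 1.121]
ft_force: [-0.4, -2.1, -2.6]
width: 23.7
```

```bash
python3 - <<'E'
from h import *
pt,Rt=tool_at(52+4.5,1.5,1); rows(pt,Rt,1); o=pose()[2];print(o['qpos'],o['width'],o['moment'],o['ft_force'])
a=[]
for n,(x0,y0,w) in(('top',(330,195,140)),('side',(300,60,160))):
    d=grab(n,n+'2'); a.append(cv2.resize(cv2.imread(f'pics/{n}2.png')[y0:y0+w,x0:x0+w],(400,400),interpolation=cv2.INTER_CUBIC))
cv2.imwrite('pics/crop3.png',np.hstack(a))
E
```

```text
([0.11, -0.04, 0.02], [-0.005, -0.001, -0.001])
per row mm 1.210934195190187 rad 0.0050870166365760625
[-0.6562148   0.28043797  2.03135435  0.79639421  0.70101194  1.42591868] 23.734970451056 [-0.60002889  0.47606858 -0.25418852] [-0.39535534 -2.05830151 -2.64127551]
```

View pics/crop3.png

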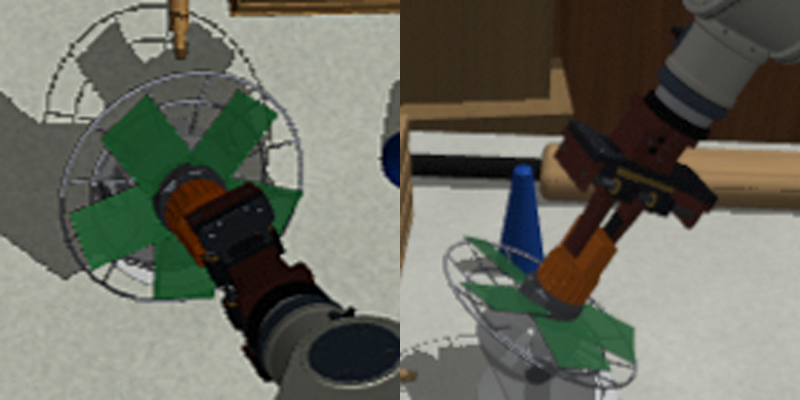

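The nut has turned with the gripper: bar broadside in the right half at about (595,245), rib now out of view at the upper left. Forces are small. Finishing the turn to 2.25 rad.

Emit:
{"fn": "apply_moves", "kwargs": {"increments": [{"gripper": 0,"delta_pos": [-0.03,0,0],"dr": [0.1,0,0]},{"gripper": 0,"delta_pos": [-0.03,0,0],"dr": [0.1,0,0]},{"gripper": 0,"delta_pos": [-0.03,0,0],"dr": [0.1,0,0]},{"gripper": 0,"delta_pos": [-0.03,0,0],"dr": [0.1,0,0]},{"gripper": 0,"delta_pos": [-0.03,0,0],"dr": [0.1,0,0]}]}}

```text
t: 5.3
ee_pos: [519.2, -210.3, 214.5]
orientation: [-1.229, 0.69, 0.91]
ft_force: [-0.1, -4.8, -3.0]
width: 23.4
```

Emit:
{"fn": "apply_moves", "kwargs": {"increments": [{"gripper": 0,"delta_pos": [-0.03,0,0],"dr": [0.1,0,0]},{"gripper": 0,"delta_pos": [-0.03,0,0],"dr": [0.1,0,0]},{"gripper": 0,"delta_pos": [-0.02,0,0],"dr": [0.05,0,0]},{"gripper": 0,"delta_pos": [0,0,0],"dr": [0,0,0]},{"gripper": 0,"delta_pos": [0,0,0],"dr": [0,0,0]}]}}

```text
t: 5.72
ee_pos: [518.2, -209.9, 214.9]
orientation: [-1.01, 0.777, 0.801]
ft_force: [-2.9, -3.5, -3.9]
width: 24.0
```

```bash
python3 - <<'E'
from h import *
pt,Rt=tool_at(52+6.75,2.25,1); rows(pt,Rt,1); o=pose()[2];print(o['qpos'],o['width'],o['moment'],o['ft_force'])
E
```

```text
([0.12, -0.05, 0.04], [0.004, -0.001, -0.001])
per row mm 1.3142313273197201 rad 0.0039396185807936196
[-0.65864624  0.27616835  2.0315847   0.79258975  0.70558922  2.16996423] 23.994267624271185 [-0.97916148  0.86425922 -0.32817122] [-2.93299685 -3.51486001 -3.93587563]
```

Turned by 2.25 rad. Now lift straight off along the axis, slowly at first.

Emit:
{"fn": "apply_moves", "kwargs": {"increments": [{"gripper": 0,"delta_pos": [-0.2,0,0],"dr": [0,0,0]},{"gripper": 0,"delta_pos": [-0.3,0,0],"dr": [0,0,0]},{"gripper": 0,"delta_pos": [-0.4,0,0],"dr": [0,0,0]},{"gripper": 0,"delta_pos": [-0.4,0,0],"dr": [0,0,0]},{"gripper": 0,"delta_pos": [-0.4,0,0],"dr": [0,0,0]}]}}

```text
t: 6.13
ee_pos: [510.3, -212.9, 230.5]
orientation: [-1.006, 0.776, 0.799]
ft_force: [0.2, -0.0, -2.2]
width: 23.8
```

```bash
python3 - <<'E'
from h import *
o=pose()[2];print(o['width'],o['moment'],o['ft_force'])
grab('top','top3')
d=grab('side','side3'); cv2.imwrite('pics/crop4.png',cv2.resize(cv2.imread('pics/side3.png')[60:220,300:460],(480,480),interpolation=cv2.INTER_CUBIC))
E
```

```text
23.80618174303312 [-0.06265653  0.33332145 -0.01183656] [ 0.15669382 -0.03329309 -2.21651096]
```

View pics/crop4.png

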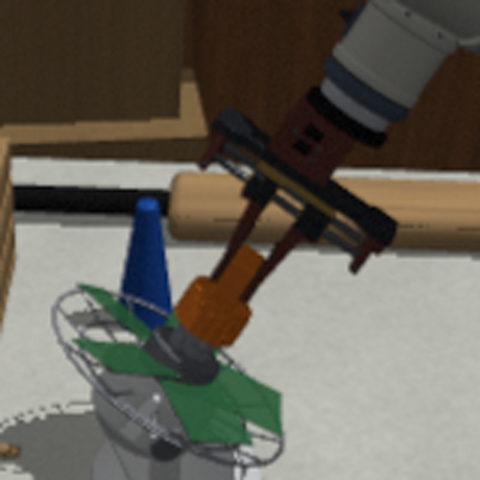

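The nut at (215,310) has come away from the hub and hangs free (Fz −2.2 N). I keep lifting.

Emit:
{"fn": "apply_moves", "kwargs": {"increments": [{"gripper": 0,"delta_pos": [-0.8,0,0],"dr": [0,0,0]},{"gripper": 0,"delta_pos": [-1.2,0,0],"dr": [0,0,0]},{"gripper": 0,"delta_pos": [-1.6,0,0],"dr": [0,0,0]},{"gripper": 0,"delta_pos": [-2,0,0],"dr": [0,0,0]},{"gripper": 0,"delta_pos": [-2,0,0],"dr": [0,0,0]}]}}

```text
t: 6.65
ee_pos: [472.4, -228.8, 295.4]
orientation: [-1.006, 0.777, 0.8]
ft_force: [-0.3, -0.8, -1.5]
width: 24.3
```

```bash
python3 - <<'E'
from h import *
p,C,o=pose(); print(p,o['qpos'])
# target: over liner, tool x down, minimal rotation
X=C.as_matrix()[:,0]; ax=np.cross(X,[0,0,-1]); a=np.arcsin(np.linalg.norm(ax)); ax/=np.linalg.norm(ax)
print('tool y now',C.as_matrix()[:,1])
Rt0=R.from_rotvec(ax*a)*C
for yaw in(0,-.6,-1.2):
    Rt=R.from_rotvec([0,0,-yaw])*Rt0
    print('yaw',yaw,Rt.as_matrix()[:,1],(C.inv()*Rt).as_rotvec())
F=lambda q:(R.from_euler('z',q[0])*R.from_euler('y',q[1]+q[2])*R.from_euler('z',q[3])*R.from_euler('y',q[4])*R.from_euler('z',q[5]))
# with q4=0,q1=atan2: q6 for Rt0
M=Rt0.as_matrix(); q1=np.arctan2(120,616)
T=np.array([[0,-1,0],[0,0,-1],[1,0,0.]])
for q6 in np.arange(-2.5,2.6,.25):
    e=((F([q1,.5,1.5,0,np.pi-2,q6])*R.from_matrix(T)).inv()*Rt0).as_rotvec()[0]; print(round(q6,2),round(e,2),end='; ')
E
```

```text
[ 472.35747769 -228.84424437  295.40845949] [-0.75786103  0.11556123  2.0076425   0.67102869  0.89702129  2.26241126]
tool y now [-0.85401642  0.31837591 -0.41145198]
yaw 0 [-9.62312937e-01  2.71944499e-01  1.66533454e-16] [5.62374589e-17 3.50951524e-01 4.33591364e-01]
yaw -0.6 [-9.47782555e-01 -3.18917277e-01  2.22044605e-16] [-0.58417408  0.21021485  0.52562282]
yaw -1.2 [-6.02164458e-01 -7.98372072e-01  5.55111512e-17] [-1.16717239  0.04757273  0.59005548]
-2.5 -0.17; -2.25 -0.42; -2.0 -0.67; -1.75 -0.92; -1.5 -1.17; -1.25 -1.42; -1.0 -1.67; -0.75 -1.92; -0.5 -2.17; -0.25 -2.42; 0.0 -2.67; 0.25 -2.92; 0.5 3.11; 0.75 2.86; 1.0 2.61; 1.25 2.36; 1.5 2.11; 1.75 1.86; 2.0 1.61; 2.25 1.36; 2.5 1.11;
```

```bash
cat >> h.py <<'E'
Yd=np.array([np.cos(-1.1),np.sin(-1.1),0]); Xd=np.array([0,0,-1.])
RD=R.from_matrix(np.stack([Xd,Yd,np.cross(Xd,Yd)],1))
E
python3 - <<'E'
from h import *
rows(np.array([560,30,320.]),RD,25)
E
```

```text
([0.3, -0.01, 1.05], [-0.09, -0.013, 0.025])
([0.32, -0.11, 1.05], [-0.09, -0.013, 0.025])
([0.32, -0.21, 1.03], [-0.09, -0.013, 0.025])
([0.33, -0.31, 1.0], [-0.09, -0.013, 0.025])
([0.33, -0.41, 0.96], [-0.09, -0.013, 0.025])
([0.34, -0.5, 0.92], [-0.09, -0.013, 0.025])
([0.33, -0.59, 0.86], [-0.09, -0.013, 0.025])
([0.33, -0.67, 0.8], [-0.09, -0.013, 0.025])
([0.32, -0.75, 0.73], [-0.09, -0.013, 0.025])
([0.31, -0.82, 0.66], [-0.09, -0.013, 0.025])
([0.3, -0.88, 0.58], [-0.09, -0.013, 0.025])
([0.28, -0.94, 0.49], [-0.09, -0.013, 0.025])
([0.26, -0.99, 0.4], [-0.09, -0.013, 0.025])
([0.24, -1.02, 0.31], [-0.09, -0.013, 0.025])
([0.22, -1.05, 0.21], [-0.09, -0.013, 0.025])
([0.2, -1.07, 0.12], [-0.09, -0.013, 0.025])
([0.17, -1.08, 0.02], [-0.09, -0.013, 0.025])
([0.14, -1.09, -0.08], [-0.09, -0.013, 0.025])
([0.11, -1.08, -0.18], [-0.09, -0.013, 0.025])
([0.08, -1.06, -0.28], [-0.09, -0.013, 0.025])
([0.05, -1.03, -0.37], [-0.09, -0.013, 0.025])
([0.02, -0.99, -0.46], [-0.09, -0.013, 0.025])
([-0.01, -0.95, -0.55], [-0.09, -0.013, 0.025])
([-0.04, -0.89, -0.63], [-0.09, -0.013, 0.025])
([-0.07, -0.83, -0.71], [-0.09, -0.013, 0.025])
per row mm 10.97533951555572 rad 0.09402746147766032
```

Emit:
{"fn": "apply_moves", "kwargs": {"increments": [{"gripper": 0,"delta_pos": [0.2,0,1.05],"dr": [-0.09,-0.013,0.025]},{"gripper": 0,"delta_pos": [0.2,-0.11,1.05],"dr": [-0.09,-0.013,0.025]},{"gripper": 0,"delta_pos": [0.2,-0.21,1.03],"dr": [-0.09,-0.013,0.025]},{"gripper": 0,"delta_pos": [0.2,-0.31,1.0],"dr": [-0.09,-0.013,0.025]},{"gripper": 0,"delta_pos": [0.2,-0.41,0.96],"dr": [-0.09,-0.013,0.025]}]}}

```text
t: 7.07
ee_pos: [487.5, -178.4, 305.4]
orientation: [-1.335, 0.618, 1.143]
ft_force: [-0.8, -0.8, -2.8]
width: 23.9
```

Emit:
{"fn": "apply_moves", "kwargs": {"increments": [{"gripper": 0,"delta_pos": [0.2,-0.5,0.92],"dr": [-0.09,-0.013,0.025]},{"gripper": 0,"delta_pos": [0.3,-0.59,0.86],"dr": [-0.09,-0.013,0.025]},{"gripper": 0,"delta_pos": [0.3,-0.67,0.8],"dr": [-0.09,-0.013,0.025]},{"gripper": 0,"delta_pos": [0.3,-0.75,0.73],"dr": [-0.09,-0.013,0.025]},{"gripper": 0,"delta_pos": [0.3,-0.82,0.66],"dr": [-0.09,-0.013,0.025]}]}}

```text
t: 7.48
ee_pos: [504.3, -127.4, 312.2]
orientation: [-1.646, 0.413, 1.482]
ft_force: [0.8, 0.1, -1.0]
width: 23.4
```

Emit:
{"fn": "apply_moves", "kwargs": {"increments": [{"gripper": 0,"delta_pos": [0.3,-0.88,0.58],"dr": [-0.09,-0.013,0.025]},{"gripper": 0,"delta_pos": [0.28,-0.94,0.49],"dr": [-0.09,-0.013,0.025]},{"gripper": 0,"delta_pos": [0.26,-0.99,0.4],"dr": [-0.09,-0.013,0.025]},{"gripper": 0,"delta_pos": [0.24,-1.02,0.31],"dr": [-0.09,-0.013,0.025]},{"gripper": 0,"delta_pos": [0.22,-1.05,0.21],"dr": [-0.09,-0.013,0.025]}]}}

```text
t: 7.9
ee_pos: [521.7, -75.7, 317.1]
orientation: [-1.938, 0.153, 1.813]
ft_force: [0.0, 1.1, -2.1]
width: 23.3
```

```bash
python3 - <<'E'
from h import *
p,C,o=pose(); print(p,o['qpos'],o['width'])
rows(np.array([560,30,320.]),RD,10)
E
```

```text
[521.74764669 -75.70727795 317.11326945] [-0.31801217  0.16359066  1.80682108  0.29229845  1.14974536  1.56019428] 23.309703080513252
([0.27, -1.09, 0.09], [-0.089, -0.013, 0.025])
([0.24, -1.1, -0.01], [-0.089, -0.013, 0.025])
([0.21, -1.1, -0.11], [-0.089, -0.013, 0.025])
([0.19, -1.09, -0.21], [-0.089, -0.013, 0.025])
([0.16, -1.07, -0.31], [-0.089, -0.013, 0.025])
([0.12, -1.04, -0.41], [-0.089, -0.013, 0.025])
([0.09, -1.0, -0.5], [-0.089, -0.013, 0.025])
([0.06, -0.96, -0.59], [-0.089, -0.013, 0.025])
([0.03, -0.9, -0.67], [-0.089, -0.013, 0.025])
([0.0, -0.84, -0.75], [-0.089, -0.013, 0.025])
per row mm 11.245267608275373 rad 0.0932346811367904
```

Emit:
{"fn": "apply_moves", "kwargs": {"increments": [{"gripper": 0,"delta_pos": [0.27,-1.09,0.09],"dr": [-0.089,-0.013,0.025]},{"gripper": 0,"delta_pos": [0.24,-1.1,0],"dr": [-0.089,-0.013,0.025]},{"gripper": 0,"delta_pos": [0.21,-1.1,-0.11],"dr": [-0.089,-0.013,0.025]},{"gripper": 0,"delta_pos": [0.19,-1.09,-0.21],"dr": [-0.089,-0.013,0.025]},{"gripper": 0,"delta_pos": [0.16,-1.07,-0.31],"dr": [-0.089,-0.013,0.025]}]}}

```text
t: 8.32
ee_pos: [540.9, -22.8, 318.6]
orientation: [-2.199, -0.17, 2.129]
ft_force: [0.5, -0.6, -0.3]
width: 23.3
```

Emit:
{"fn": "apply_moves", "kwargs": {"increments": [{"gripper": 0,"delta_pos": [0.12,-1.04,-0.41],"dr": [-0.089,-0.013,0.025]},{"gripper": 0,"delta_pos": [0.09,-1.0,-0.5],"dr": [-0.089,-0.013,0.025]},{"gripper": 0,"delta_pos": [0.06,-0.96,-0.59],"dr": [-0.089,-0.013,0.025]},{"gripper": 0,"delta_pos": [0.03,-0.9,-0.67],"dr": [-0.089,-0.013,0.025]},{"gripper": 0,"delta_pos": [0,-0.84,-0.75],"dr": [-0.089,-0.013,0.025]}]}}

```text
t: 8.73
ee_pos: [560.4, 29.9, 320.2]
orientation: [1.956, 0.467, -1.961]
ft_force: [0.5, -0.7, -0.8]
width: 24.2
```

```bash
python3 - <<'E'
from h import *
p,C,o=pose(); print(p,o['qpos'],o['width'])
rows(np.array([616,120.5,170.]),RD,10)
E
```

```text
[560.3872646   29.91222622 320.16067434] [ 0.03383783  0.23676106  1.68150951 -0.00339527  1.22507881  1.13530107] 24.15552540070109
([1.5, -0.56, -0.91], [-0.0, 0.0, -0.0])
([1.5, -0.56, -0.91], [-0.0, 0.0, -0.0])
([1.5, -0.56, -0.91], [-0.0, 0.0, -0.0])
([1.5, -0.56, -0.91], [-0.0, 0.0, -0.0])
([1.5, -0.56, -0.91], [-0.0, 0.0, -0.0])
([1.5, -0.56, -0.91], [-0.0, 0.0, -0.0])
([1.5, -0.56, -0.91], [-0.0, 0.0, -0.0])
([1.5, -0.56, -0.91], [-0.0, 0.0, -0.0])
([1.5, -0.56, -0.91], [-0.0, 0.0, -0.0])
([1.5, -0.56, -0.91], [-0.0, 0.0, -0.0])
per row mm 18.39759473794873 rad 0.00036578321112701626
```

Emit:
{"fn": "apply_moves", "kwargs": {"increments": [{"gripper": 0,"delta_pos": [1.2,-0.56,-0.91],"dr": [0,0,0]},{"gripper": 0,"delta_pos": [1.5,-0.56,-0.91],"dr": [0,0,0]},{"gripper": 0,"delta_pos": [1.5,-0.56,-0.91],"dr": [0,0,0]},{"gripper": 0,"delta_pos": [1.5,-0.56,-0.91],"dr": [0,0,0]},{"gripper": 0,"delta_pos": [1.5,-0.56,-0.91],"dr": [0,0,0]}]}}

```text
t: 9.15
ee_pos: [588.3, 75.3, 246.0]
orientation: [1.961, 0.463, -1.966]
ft_force: [0.4, 0.3, -2.0]
width: 24.0
```

Emit:
{"fn": "apply_moves", "kwargs": {"increments": [{"gripper": 0,"delta_pos": [1.5,-0.56,-0.91],"dr": [0,0,0]},{"gripper": 0,"delta_pos": [1.5,-0.56,-0.91],"dr": [0,0,0]},{"gripper": 0,"delta_pos": [1.5,-0.56,-0.91],"dr": [0,0,0]},{"gripper": 0,"delta_pos": [1.5,-0.56,-0.91],"dr": [0,0,0]},{"gripper": 0,"delta_pos": [1,-0.56,-0.91],"dr": [0,0,0]}]}}

```text
t: 9.57
ee_pos: [615.6, 120.5, 174.9]
orientation: [1.959, 0.463, -1.968]
ft_force: [-0.4, -0.9, -1.8]
width: 23.6
```

```bash
python3 - <<'E'
from fit import *
p,C,o=pose(); print(p,o['qpos'],o['width'])
rows(np.array([616,120.5,80.]),RD,5)
a=[];P=[]
for n,(x0,y0,w) in(('top',(210,190,130)),('side',(250,200,180))):
    d=grab(n,n+'4'); a.append(cv2.resize(cv2.imread(f'pics/{n}4.png')[y0:y0+w,x0:x0+w],(400,400),interpolation=cv2.INTER_CUBIC))
    m,W=orange(d,(x0+w/2,y0+w/2),w/2); q=W[m]; P.append(q[np.linalg.norm(q-[p[0],p[1],p[2]-20],axis=1)<80])
cv2.imwrite('pics/crop5.png',np.hstack(a))
P=np.vstack(P); print(len(P),P.min(0),P.max(0))
Z=lambda x:(R.from_rotvec([x[3],x[4],0])*R.from_euler('z',x[5])).as_matrix()
sp=C.as_euler('zyx')[0]
r=min((least_squares(lambda x:sdf((P-x[:3])@Z(x)),np.r_[p[0],p[1],p[2]-51,0,0,s],loss='soft_l1',f_scale=2) for s in np.arange(0,3.1,.5)),key=lambda r:r.cost)
print(r.x.round(3),r.cost/len(P),'TCP above underside',p[2]-r.x[2])
E
```

```text
[615.60494309 120.49920511 174.89146757] [ 1.74660040e-01  4.93215105e-01  1.66114528e+00 -8.31154344e-04
  9.91792179e-01  1.28233191e+00] 23.559749255258392
([1.9, 0.0, -0.02], [-0.001, 0.001, 0.0])
([1.9, 0.0, -0.01], [-0.001, 0.001, 0.0])
([1.9, 0.0, -0.01], [-0.001, 0.001, 0.0])
([1.9, 0.0, -0.01], [-0.001, 0.001, 0.0])
([1.9, 0.0, -0.01], [-0.001, 0.001, 0.0])
per row mm 18.978457985954556 rad 0.0017127577797713565
519 [585.41926659  94.48805228 124.17886161] [642.44439706 154.66961205 205.37912113]
[ 6.15077e+02  1.21798e+02  1.21364e+02 -6.00000e-03  1.10000e-02
  4.56000e-01] 0.6997672427290201 TCP above underside 53.52732454629269
```

View pics/crop5.png

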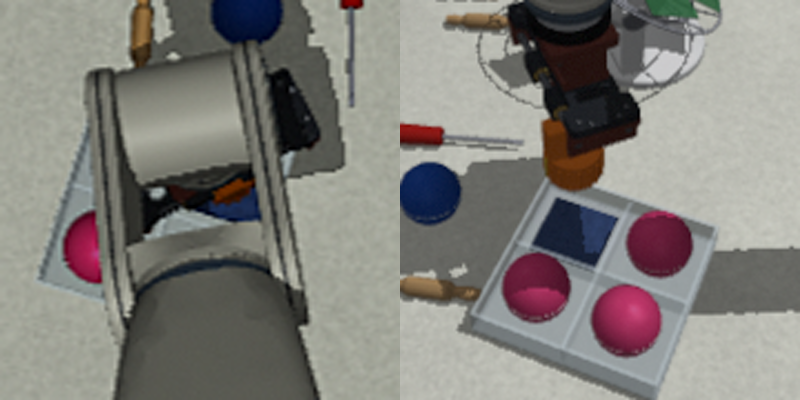

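The nut hangs upright (tilt about 0.7°) over the liner, which shows at (575,230) in the right half; the balls are undisturbed. I lower it to about 8 mm above the floor, then slowly to contact.

Emit:
{"fn": "apply_moves", "kwargs": {"increments": [{"gripper": 0,"delta_pos": [1.5,0,0],"dr": [0,0,0]},{"gripper": 0,"delta_pos": [2,0,0],"dr": [0,0,0]},{"gripper": 0,"delta_pos": [2,0,0],"dr": [0,0,0]},{"gripper": 0,"delta_pos": [2,0,0],"dr": [0,0,0]},{"gripper": 0,"delta_pos": [1.5,0,0],"dr": [0,0,0]}]}}

```text
t: 10.08
ee_pos: [615.8, 119.9, 86.3]
orientation: [1.96, 0.464, -1.964]
ft_force: [-0.0, -0.2, -1.7]
width: 24.1
```

Emit:
{"fn": "apply_moves", "kwargs": {"increments": [{"gripper": 0,"delta_pos": [0.7,0,0],"dr": [0,0,0]},{"gripper": 0,"delta_pos": [0.4,0,0],"dr": [0,0,0]},{"gripper": 0,"delta_pos": [0.2,0,0],"dr": [0,0,0]},{"gripper": 0,"delta_pos": [0.2,0,0],"dr": [0,0,0]},{"gripper": 0,"delta_pos": [0.1,0,0],"dr": [0,0,0]}]}}

```text
t: 10.5
ee_pos: [616.7, 120.5, 71.7]
orientation: [1.96, 0.465, -1.962]
ft_force: [0.4, 0.5, -1.1]
width: 23.8
```

Emit:
{"fn": "apply_moves", "kwargs": {"increments": [{"gripper": 0,"delta_pos": [0.05,0,0],"dr": [0,0,0]},{"gripper": 0,"delta_pos": [0.05,0,0],"dr": [0,0,0]},{"gripper": 0,"delta_pos": [0.05,0,0],"dr": [0,0,0]},{"gripper": 0,"delta_pos": [0,0,0],"dr": [0,0,0]},{"gripper": 0,"delta_pos": [0,0,0],"dr": [0,0,0]}]}}

```text
t: 10.92
ee_pos: [616.1, 120.5, 69.4]
orientation: [1.959, 0.466, -1.963]
ft_force: [-0.2, -0.2, -1.9]
width: 23.9
```

Emit:
{"fn": "apply_moves", "kwargs": {"increments": [{"gripper": 0,"delta_pos": [0.2,0,0],"dr": [0,0,0]},{"gripper": 0,"delta_pos": [0.2,0,0],"dr": [0,0,0]},{"gripper": 0,"delta_pos": [0.2,0,0],"dr": [0,0,0]},{"gripper": 0,"delta_pos": [0.2,0,0],"dr": [0,0,0]},{"gripper": 0,"delta_pos": [0.1,0,0],"dr": [0,0,0]}]}}

```text
t: 11.33
ee_pos: [615.8, 120.4, 59.8]
orientation: [1.958, 0.466, -1.964]
ft_force: [0.2, -0.5, -1.2]
width: 24.0
```

Emit:
{"fn": "apply_moves", "kwargs": {"increments": [{"gripper": 0,"delta_pos": [0.05,0,0],"dr": [0,0,0]},{"gripper": 0,"delta_pos": [0.05,0,0],"dr": [0,0,0]},{"gripper": 0,"delta_pos": [0.05,0,0],"dr": [0,0,0]},{"gripper": 0,"delta_pos": [0,0,0],"dr": [0,0,0]},{"gripper": 0,"delta_pos": [0,0,0],"dr": [0,0,0]}]}}

```text
t: 11.75
ee_pos: [616.1, 120.5, 58.8]
orientation: [1.959, 0.466, -1.963]
ft_force: [-0.3, -0.0, -0.9]
width: 23.6
```

Emit:
{"fn": "apply_moves", "kwargs": {"increments": [{"gripper": 0,"delta_pos": [0.05,0,0],"dr": [0,0,0]},{"gripper": 0,"delta_pos": [0.05,0,0],"dr": [0,0,0]},{"gripper": 0,"delta_pos": [0.05,0,0],"dr": [0,0,0]},{"gripper": 0,"delta_pos": [0,0,0],"dr": [0,0,0]},{"gripper": 0,"delta_pos": [0,0,0],"dr": [0,0,0]}]}}

```text
t: 12.17
ee_pos: [616.0, 120.5, 57.3]
orientation: [1.959, 0.466, -1.963]
ft_force: [-0.2, -0.2, -1.6]
width: 23.7
```

```bash
python3 - <<'E'
from h import *
o=pose()[2];print(o['ee_pos'],o['ft_force'],o['moment'])
E
```

```text
[615.97003383 120.46312036  57.25293458] [-0.23585806 -0.24288494 -1.6355709 ] [-0.02087016  0.00674478 -0.0384076 ]
```

No contact yet, so I go on in 0.5 mm steps.

Emit:
{"fn": "apply_moves", "kwargs": {"increments": [{"gripper": 0,"delta_pos": [0.05,0,0],"dr": [0,0,0]},{"gripper": 0,"delta_pos": [0.05,0,0],"dr": [0,0,0]},{"gripper": 0,"delta_pos": [0.05,0,0],"dr": [0,0,0]},{"gripper": 0,"delta_pos": [0,0,0],"dr": [0,0,0]},{"gripper": 0,"delta_pos": [0,0,0],"dr": [0,0,0]}]}}

```text
t: 12.58
ee_pos: [616.1, 120.4, 56.2]
orientation: [1.959, 0.466, -1.963]
ft_force: [-2.4, -1.7, 5.0]
width: 24.1
```

Contact (+5 N up). I open partway.

Emit:
{"fn": "apply_moves", "kwargs": {"increments": [{"gripper": 32,"delta_pos": [0,0,0],"dr": [0,0,0]},{"gripper": 40,"delta_pos": [0,0,0],"dr": [0,0,0]},{"gripper": 50,"delta_pos": [0,0,0],"dr": [0,0,0]},{"gripper": 50,"delta_pos": [0,0,0],"dr": [0,0,0]},{"gripper": 50,"delta_pos": [0,0,0],"dr": [0,0,0]}]}}

```text
t: 13.0
ee_pos: [616.0, 120.5, 55.6]
orientation: [1.958, 0.466, -1.963]
ft_force: [0.1, -0.1, -0.1]
width: 43.9
```

Emit:
{"fn": "apply_moves", "kwargs": {"increments": [{"gripper": 50,"delta_pos": [0,0,0],"dr": [0,0,0]},{"gripper": 50,"delta_pos": [0,0,0],"dr": [0,0,0]},{"gripper": 50,"delta_pos": [-0.3,0,0],"dr": [0,0,0]},{"gripper": 50,"delta_pos": [-0.7,0,0],"dr": [0,0,0]},{"gripper": 50,"delta_pos": [-1,0,0],"dr": [0,0,0]}]}}

```text
t: 13.42
ee_pos: [615.5, 120.4, 75.8]
orientation: [1.957, 0.466, -1.965]
ft_force: [-0.1, 0.5, 0.0]
width: 43.8
```

Emit:
{"fn": "apply_moves", "kwargs": {"increments": [{"gripper": 50,"delta_pos": [-2,0,0],"dr": [0,0,0]},{"gripper": 50,"delta_pos": [-3,0,0],"dr": [0,0,0]},{"gripper": 50,"delta_pos": [-3.5,0,0],"dr": [0,0,0]},{"gripper": 50,"delta_pos": [-3.5,0,0],"dr": [0,0,0]},{"gripper": 50,"delta_pos": [-3,0,0],"dr": [0,0,0]}]}}

```text
t: 13.83
ee_pos: [616.7, 120.8, 229.4]
orientation: [1.961, 0.465, -1.961]
ft_force: [1.2, 0.2, -0.4]
width: 43.9
```

Emit:
{"fn": "apply_moves", "kwargs": {"increments": [{"gripper": 50,"delta_pos": [-1.5,1.5,3],"dr": [0,0,0]},{"gripper": 50,"delta_pos": [-1.5,1.5,3],"dr": [0,0,0]},{"gripper": 50,"delta_pos": [0,1.5,3],"dr": [0,0,0]},{"gripper": 50,"delta_pos": [0,1.5,3],"dr": [0,0,0]},{"gripper": 50,"delta_pos": [0,0,0],"dr": [0,0,0]}]}}

```text
t: 14.25
ee_pos: [533.0, 10.0, 257.5]
orientation: [1.959, 0.463, -1.965]
ft_force: [0.4, -0.6, -0.5]
width: 43.7
```

```bash
python3 - <<'E'
from fit import *
p,C,o=pose(); print(p,o['width'],o['ft_force'],np.abs(o['qvel']).max())
a=[];P=[]
for n,(x0,y0,w) in(('top',(210,190,130)),('side',(250,240,160))):
    d=grab(n,n+'5'); a.append(cv2.resize(cv2.imread(f'pics/{n}5.png')[y0:y0+w,x0:x0+w],(400,400),interpolation=cv2.INTER_CUBIC))
    m,W=orange(d,(x0+w/2,y0+w/2),w/2); q=W[m]; P.append(q[np.linalg.norm(q-[616,120,40],axis=1)<80])
cv2.imwrite('pics/crop6.png',np.hstack(a))
P=np.vstack(P); print(len(P),P.min(0),P.max(0))
Z=lambda x:(R.from_rotvec([x[3],x[4],0])*R.from_euler('z',x[5])).as_matrix()
r=least_squares(lambda x:sdf((P-x[:3])@Z(x)),np.r_[616,120,5,0,0,.456],loss='soft_l1',f_scale=2)
print(r.x.round(3),r.cost/len(P))
E
```

```text
[532.95362244   9.97270611 257.45000743] 43.698696588858525 [ 0.41045175 -0.55521461 -0.47688366] 0.0694834227965778
970 [585.12977651  98.79553752   7.03799823] [646.07166321 154.07809896  87.83003238]
[ 6.15124e+02  1.20295e+02  3.64900e+00 -4.00000e-03  1.70000e-02
  4.68000e-01] 1.125846822706848
```

View pics/crop6.png

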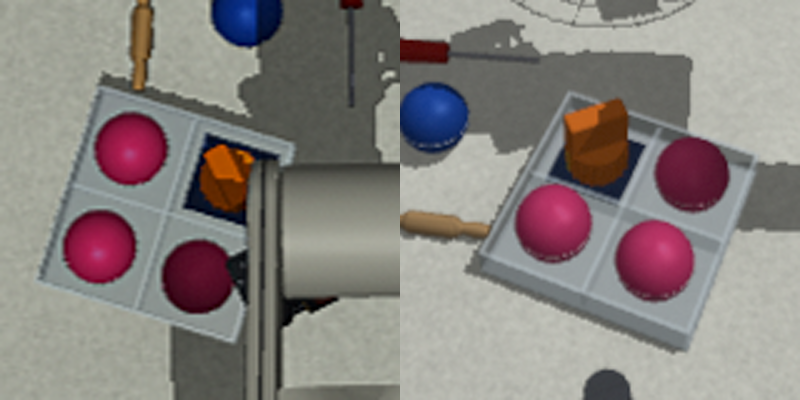

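The nut stands upright on the liner at (595,150) in the right half. All three pink balls are in their pockets and the gripper is clear. Handing in.

```bash
python3 -c "
from workcell import ctrl
print(ctrl.close_job())"
```

```text
the job is handed in; nothing more can be done
None
```

The blade nut is off the fan and standing upright in the tray's empty pocket. I handed the job in at about 14 s of the 58 s allowed; no verdict is reported.

- **Unscrewing:** One grasp turned the nut 2.25 rad clockwise, following the thread's rise, with the wrist force under about 7 N. It was never turned anticlockwise. It then lifted straight off along the stud's axis.
- **Placing:** I set it down in 0.5 mm steps, stopping at the first contact (5 N), opened the gripper only partway and backed away.
- **Last checks:** A fit to the depth images puts the nut's underside centre at (615, 120, 3.6) mm, tilted about 1°. That is within about 2 mm of the liner centre measured at the start. All three pink balls are in their pockets, and the gripper was clear with force readings near zero.
- **Small disagreements:** The fitted underside height is about 1.4 mm below the liner's top surface (5 mm), within the 2 mm calibration error. I did not measure the bails, cone, bottle or screwdriver again afterwards. The arm's path did not go near them.

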